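# Fit the feed wheel of a table-tennis ball feeder and hold it pressed

## Task

Take the orange feed wheel out of the wooden stand and fit it on the ball feeder: set its stem into the feeder's hub, turn it until the splines mesh and gently slide it fully home, then press the wheel and its spring-loaded hub down to the bottom stop. Finish while still holding the wheel in the gripper and keeping it pressed down, so that a colleague can put the locking pin in; leave the blue spare wheel and everything else where it is.

Things in the scene. Friction and masses are not known exactly. Their poses are not given: they have to be found in the camera images.
- wheel: Orange feed wheel, about 120 g, loose, stem down in one hole of the stand. Origin: lower end of the stem; z up the axis. Stem (0 to 30 mm): a white cross, two ribs 26 mm long, 6 mm thick, along the wheel's x and y; its lowest 3 mm taper to 23 by 4. Disc: radius 26, 30 to 38 mm. Four paddles along +-x, +-y to radius 51, 30 to 42 mm. It fits the hub the same every quarter turn.
- wheel_knob (a point): Centre of the top of the orange wheel's square grip knob, 74 mm above the wheel's origin. The knob is 24 by 24 mm and 36 mm tall; its sides face along the wheel's x and y, so knob sides, paddles and stem ribs are all lined up.
- hub: Drive hub on the feeder, socket open upward. Origin: on its axis at the underside, 70 mm above the table (64 when pressed); z up. Black flange radius 38, aluminium collar radius 22. x and y lie along the cross slot, which repeats every quarter turn; white marks on flange and rim show it, and the paddles stand over them when meshed. It turns about z stiffly (0.15 N m).
- hub_mouth (a point): Centre of the hub's rim, 34 mm above the hub's origin. Below it a round mouth of radius 15 mm, 12 mm deep, takes the stem at any angle; then four yellow teeth, 20 mm deep, leave a cross slot 8 mm wide. Not meshed, the stem stands on the teeth with its end 12 mm below this point; fully home, the wheel's disc is on the rim and the stem's end 30 mm below (wheel origin 4 mm over hub origin).
- press (a joint): Downward travel of the spring-loaded hub, 0 (up) to 0.006 m (bottom stop). The spring starts to give at about 6 N and needs about 10 N for full travel.
- feeder: Ball feeder, grey box 180 by 160 by 62 mm (with 58 mm housing and black deck), fixed to the table, black ball outlet tube of 26 mm radius out to 135 mm along its +x. Origin: centre of the underside; the hub's axis stands over it. Its place and yaw vary.
- stand: Wooden stand, fixed block 90 mm (x) by 240 mm (y) by 40 mm high, two square through holes 30 mm wide at y = +60 and -60 mm. Origin: centre of the underside. A wheel in it rests with its disc on the top, its origin 10 mm above the table.
- blue_wheel: Blue spare wheel in the stand's other hole, same size but with a plain round stem of 24 mm diameter that does not fit. Leave it. Origin: lower end of its stem.
- pin: Locking pin 50 mm long, 8 mm thick, red head, lying on the feeder's deck beside the hub. Leave it. Origin: underside, near its middle.
- bat: Red table-tennis bat lying on the cloth, blade of radius 76 mm, handle along -x out to 168 mm, 20 mm high. Leave it. Origin: under the blade's centre.
- ball_tin: Green round tin, radius 45 mm, 110 mm high. Leave it. Origin: centre of the underside.
- screwdriver: Screwdriver lying on the cloth, along its own x. Leave it. Origin: on its underside.
- chalk: Blue cue chalk, 22 by 22 by 20 mm. Leave it. Origin: centre of the underside.
Things that resemble listed ones, but are neither listed nor needed, are in the scene too. What is shaped like the wheel but pink is not meant.

How it is judged:
By the outcome, as a careful person would: the job done as asked, in the order asked, and still so for the second after the job is handed in, while the arm keeps its last pose, push and grip.
It also fails if it takes over 48 s, if anything falls off the work surface, if the arm or the gripper's body presses on something with over 40 N, if the wrist force passes 120 N, or if a joint passes its speed limit or range.

## Robot

A 7-joint arm with a two-finger parallel gripper is mounted at the origin on the work surface. World frame = base frame: x ahead of the robot, y to its left, z up, the work surface at z = 0. Lengths are in m, angles in rad, forces in N, time in s.
With the tool pointing down it reaches from about 0.4 to 0.85 m from the base axis. Payload 10.4 kg.
Tool frame: the origin (TCP) lies midway between the tips of the shut fingers; the grasp point (between the pads) lies 19 mm behind it; z points along the fingers, y is the line along which they close (so a half turn about z gives the same grasp; the last joint's range is limited). The gripper opens to 85 mm and grips with 20 to 120 N. Pads are 22 mm wide; open, the fingers measure 114 mm over their backs; the gripper's body (76 mm by 85 mm) begins 54 mm behind the grasp point. The pads swing forward as they close: fully open they stand 13 mm farther back than shut.
Start: joints at [1.223, 0.332, -0.065, 1.46, 0.022, 1.35, -0.088], TCP at [0.199, -0.592, 0.209] pointing down, gripper open.
Joint ranges: [-2.6, 2.6], [-0.5, 2.12], [-1.47, 1.34], [0.16, 2.42], [-1.27, 4.41], [0.06, 2.06], [-2.6, 2.6]. Speed limits (rad/s): [2.22, 2.22, 2.79, 2.79, 3.14, 3.14, 3.14].

## Interface

Orientations are given as a unit quaternion [x, y, z, w].
In Python, from bench import bot gives the robot as it stands.
- The arm moves only by the tool move_arm, never from a script. Its argument "rows" is one flat list of numbers, 7 for each row, row after row: the shift along the tool's x, y, z in mm, then the turn, a rotation vector about the tool's x, y, z in rad, then the gripper's target within -1 to 1 (shut at 1, half-way at 0, fully open at -1). In form: [tx, ty, tz, ax, ay, az, claw, tx, ty, tz, ax, ay, az, claw, ...]. A call has 1 to 10 rows; each row is the pose to reach, as a shift and turn from the pose commanded when the call began, along the tool's axes at that moment; what a row does not reach only later rows make up. A row lasts 1/8 s, in which the tool goes at most 62.5 mm and 10.7 degrees, less where a joint would pass 70% of its speed; a pose out of reach is approached as far as the arm can. A call with a gripper value outside its range is refused whole. The fingers move at their own pace and stop on an object; the grip force is fixed at half the most. Time passes only in rows, so rows that repeat a pose let the fingers close. It gives the time, the measured TCP pose, the force, the opening and the grip force at its end, in the units of the state.
- bot.get_obs(): the state, without advancing time (a new reading comes with each control period).
- bot.get_image(name): name is "side" or "top" or "wrist"; returns (picture, depth): 480x640x3 uint8, red, green, blue; 480x640 float32, m along the optical axis (not along the pixel's ray), 0 where there is no reading.
- bot.camera_model(name): a dict with "fx", "fy", "cx", "cy" (pixels), "cam_to_world" (4x4, takes a point from camera to world coordinates). Camera axes: x right, y up, looking along -z (the intrinsics and any distortion apply to the point x, -y, -z); pixel columns grow to the right and rows downward; lengths in m; the calibration is good to about 2 mm. A picture is of the moment at which its call begins: read the wrist's pose just before it. camera_model takes no time and is no camera call; for the wrist camera it gives the pose at the moment of the call.
- bot.sign_off(): hands the job in; it is judged then, once.
Trained networks look in the newest picture that a camera, given by its name, has taken for a name from the list of things; names that differ only in an ending like _2 or _b are one class to them, and where a whole thing is asked for, a point or a joint stands for the part that bears it (a point fixed in the world has none). Each returns a list of dicts, best first, with "score" (0 to 1); they miss things now and then, are a little off and sometimes report something else, mostly with a low value. They report only what shows in the picture. A call takes as long as a camera call. They do not tell look-alikes from the thing itself.
- bot.spot_in(camera, query): "rect" ([left, top, right, bottom] in pixels, round what is visible of it).
- bot.pinpoint(camera, query): "uv" ([column, row] in pixels: a listed point, or the origin of a listed thing).
The state is a dict: "t": time; "joint_positions": joint angles; "qvel": joint speeds; "joint_efforts": joint torques, N m; "eef_pos": TCP position; "ee_rot": TCP orientation; "contact_force": force on the tool from outside, world axes, zero at the start; "moment": the same for the moment, N m; "gripper_width": opening from 0.0 (shut) to 1.0 (fully open); "grip_force": force on a finger pad.
Only numpy, scipy, OpenCV 4.12 (cv2) and the standard library are available. Lean on these libraries where they do the work, as an engineer would, in place of code of your own. Each camera call takes 0.05 s, during which the arm holds its last target. There are 200 camera calls.

## Working session

There is one attempt and no reset: what is moved stays moved. The work goes in short steps, Python scripts to look and compute and a tool call to move; the robot and the scene stay as the last step left them, time stands still between calls to the robot, and variables do not carry over. Pictures are saved under pics/ and viewed, at most 10 in all, crops included, and the job is handed in when it is done.

Besides the shell and the picture viewer there is one more tool, called after "Call:" as name(argument=value, ...) on one line, values as JSON. move_arm: Moves the arm, as the interface text tells. Its arguments: {"type":"object","properties":{"rows":{"type":"array"}},"required":["rows"]}

```bash
mkdir -p pics
cat > h.py <<'E'
import numpy as np, cv2
from bench import bot
def px2w(cam,uv,z=None,depth=None,M=None):
    m=M or bot.camera_model(cam); T=np.array(m["cam_to_world"])
    d=np.array([(uv[0]-m["cx"])/m["fx"],-(uv[1]-m["cy"])/m["fy"],-1.0])
    o=T[:3,3]; r=T[:3,:3]@d
    if z is not None: return o+r*(z-o[2])/r[2]
    return o+r*depth
def cloud(cam,D,M=None):
    m=M or bot.camera_model(cam); T=np.array(m["cam_to_world"])
    v,u=np.mgrid[:480,:640]
    P=np.stack([(u-m["cx"])/m["fx"]*D,-(v-m["cy"])/m["fy"]*D,-D],-1)
    return P@T[:3,:3].T+T[:3,3]
E
python3 - <<'E'
from h import *
print(bot.get_obs())
for c in ["top","side"]:
    im,D=bot.get_image(c); cv2.imwrite(f"pics/{c}0.png",im[:,:,::-1]); np.savez(f"{c}0.npz",im=im,D=D)
    m=bot.camera_model(c); print({k:v for k,v in m.items()})
    for q in ["wheel","wheel_knob","hub","hub_mouth","stand","blue_wheel"]:
        print(c,q,bot.pinpoint(c,q)[:4])
E
```

```text
{'t': 0.0, 'joint_positions': array([ 1.22340148,  0.33286287, -0.06470079,  1.46098594,  0.0216122 ,
        1.3499047 , -0.08849218]), 'qvel': array([ 0.00112359, -0.00087715, -0.00046429, -0.00121484, -0.00131587,
        0.00025772,  0.00223112]), 'joint_efforts': array([ 4.37773897e-04, -6.25430131e+01,  4.95692866e-02, -3.91593897e+01,
        1.63398444e-02,  9.91256878e-03, -4.41812756e-05]), 'eef_pos': array([ 0.1992975 , -0.59191877,  0.20780028]), 'ee_rot': array([ 9.86839545e-01,  1.61700882e-01, -1.58614122e-04, -7.15053463e-04]), 'contact_force': array([-0.45233799, -0.66496897, -0.13910104]), 'moment': array([-0.03570133, -0.03621513, -0.00394391]), 'grip_force': 0.0, 'gripper_width': 0.9977525801549765}
{'fx': 523.035547474536, 'fy': 523.035547474536, 'cx': 319.38456264980806, 'cy': 234.58263229021426, 'cam_to_world': array([[ 0.01419095,  0.99685275, -0.07799497,  0.44485007],
       [-0.99989788,  0.01401609, -0.00278896, -0.02046056],
       [-0.001687  ,  0.07802658,  0.99694985,  1.40311604],
       [ 0.        ,  0.        ,  0.        ,  1.        ]])}
top whee
[... 751 characters left out ...]
0.8219079 ,  0.89754362],
       [ 0.01256036,  0.84660959,  0.53206619,  0.71807127],
       [ 0.        ,  0.        ,  0.        ,  1.        ]])}
side wheel [{'uv': [284.0, 320.5], 'score': 0.93}, {'uv': [356.1, 357.3], 'score': 0.62}, {'uv': [348.2, 409.7], 'score': 0.56}, {'uv': [343.4, 226.2], 'score': 0.2}]
side wheel_knob [{'uv': [351.5, 383.2], 'score': 0.84}, {'uv': [281.5, 295.0], 'score': 0.79}, {'uv': [358.2, 329.4], 'score': 0.76}]
side hub [{'uv': [340.6, 235.6], 'score': 0.85}]
side hub_mouth [{'uv': [341.4, 230.2], 'score': 0.97}, {'uv': [281.7, 475.8], 'score': 0.71}]
side stand [{'uv': [281.1, 342.8], 'score': 0.87}]
side blue_wheel [{'uv': [272.4, 357.5], 'score': 0.92}]
```

View pics/top0.png

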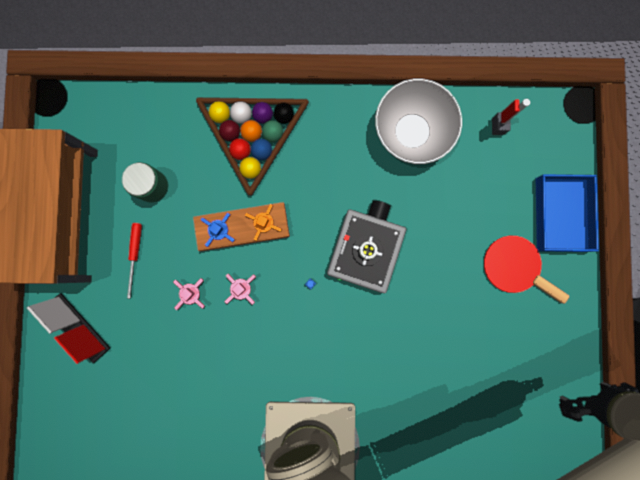

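View pics/side0.png

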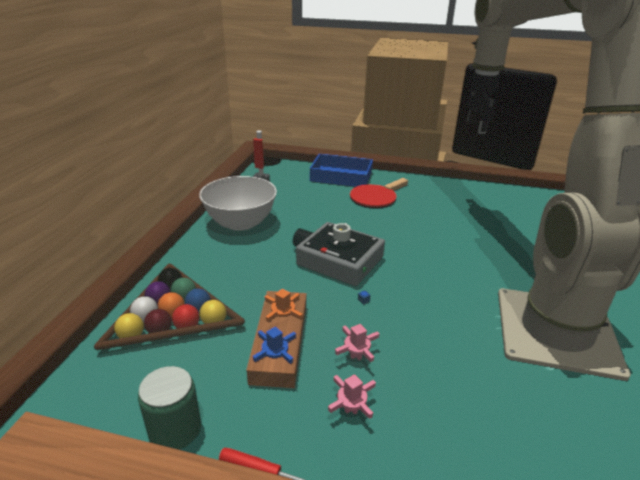

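The top picture shows the orange wheel at about (264,221) in the stand, the blue one at (218,230), and the hub at (368,250). The pink look-alikes are at (190,293) and (240,289), and the way between stand and feeder is clear. Next I measure the wheel and hub from colour and depth.

Run:
```python
from h import *
for c in ["top","side"]:
    z=np.load(f"{c}0.npz"); im,D=z["im"],z["D"]; P=cloud(c,D)
    hsv=cv2.cvtColor(im,cv2.COLOR_RGB2HSV)
    b={"top":(238,200,292,245),"side":(258,285,306,322)}[c]
    m=np.zeros((480,640),bool); m[b[1]:b[3],b[0]:b[2]]=1
    org=m&(hsv[...,0]>8)&(hsv[...,0]<20)&(hsv[...,1]>185)&(hsv[...,2]>120)&(D>0)
    Q=P[org]; print(c,"n",len(Q),"z pct",np.percentile(Q[:,2],[2,25,50,75,98]).round(4))
    k=Q[Q[:,2]>.076]; print("knob top",len(k),k.mean(0),k.min(0),k.max(0))
    pd=Q[(Q[:,2]>.042)&(Q[:,2]<.06)]
    cc=(k.min(0)+k.max(0))[:2]/2
    print('center',cc)
    if len(pd):
        d=pd[:,:2]-cc; r=np.hypot(*d.T); s=r>.03; a=np.arctan2(d[s,1],d[s,0])
        print("paddle yaw mod90",np.degrees(np.angle(np.exp(4j*a).sum())/4), (pd[s,:2].min(0)+pd[s,:2].max(0))/2)
    hp={"top":(368,250),"side":(341,230)}[c]
    H=P[hp[1]-35:hp[1]+35,hp[0]-35:hp[0]+35].reshape(-1,3); 
    rim=H[(H[:,2]>.096)&(H[:,2]<.115)]; print("rim",len(rim),rim.mean(0),(rim.min(0)+rim.max(0))/2,np.ptp(rim,axis=0))
    fl=H[(H[:,2]>.066)&(H[:,2]<.085)]; print("flange",len(fl),(fl.min(0)+fl.max(0))/2,np.ptp(fl,axis=0))
    print("px",px2w(c,{"top":[368.3,251.9],"side":[341.4,230.2]}[c],z=.104))
    print("knob px",[px2w(c,u,z=.084)[:2] for u in {"top":[[261.3,217.4]],"side":[[281.5,295]]}[c]])
    cr=im[hp[1]-40:hp[1]+40,hp[0]-60:hp[0]+50] if c=="side" else im[205:305,230:420]
    cv2.imwrite(f"pics/{c}1.png",cv2.resize(cr[:,:,::-1],None,fx=4,fy=4,interpolation=cv2.INTER_CUBIC))
```

```text
top n 492 z pct [0.0387 0.0476 0.0509 0.0557 0.0878]
knob top 93 [0.58178685 0.13030962 0.08430381] [0.56765656 0.11654755 0.0778399 ] [0.59643506 0.1444081  0.09020805]
center [0.58204581 0.13047783]
paddle yaw mod90 -23.52527706376115 [0.58039237 0.1303957 ]
rim 140 [ 0.51105308 -0.13901938  0.10405508] [ 0.51113539 -0.13954844  0.1044913 ] [0.04264166 0.04321173 0.01684231]
flange 797 [ 0.50955597 -0.13914838  0.07528905] [0.16786886 0.15317239 0.01857172]
px [ 0.5050398  -0.13896064  0.104     ]
knob px [array([0.58969472, 0.13118202])]Traceback (most recent call last):
  File "<stdin>", line 8, in <module>
    return _quantile_unchecked(
        a, q, axis, out, overwrite_input, method, keepdims, weights)
    return _ureduce(a,
                    func=_quantile_ureduce_func,
    ...<5 lines>...
                    overwrite_input=overwrite_input,
                    method=method)
    r = func(a, **kwargs)
    result = _quantile(arr,
                       quantiles=q,
    ...<2 lines>...
                       out=out,
                       weights=wgt)
    slices_having_nans = np.isnan(arr[-1, ...])
                                  ~~~^^^^^^^^^
IndexError: index -1 is out of bounds for axis 0 with size 0
```

View pics/top1.png

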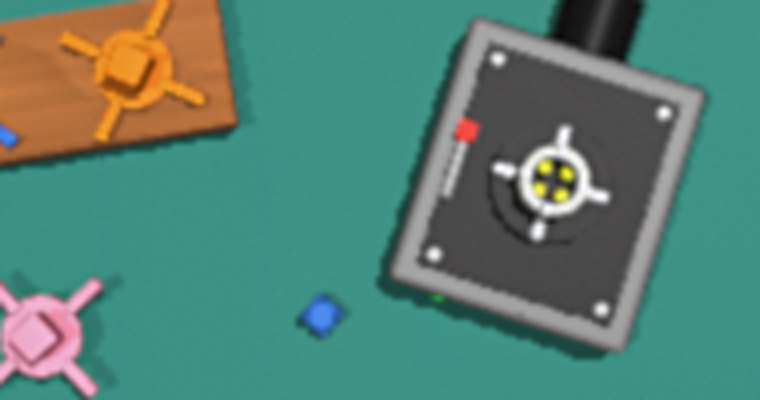

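```bash
cat >> h.py <<'E'
from scipy.spatial.transform import Rotation as R
def rel(p,yaw,o=None):
    "shift/turn to bring TCP to p, pointing down, tool y at world yaw (deg)"
    o=o or bot.get_obs(); R0=R.from_quat(o["ee_rot"]); y=np.radians(yaw)
    Y=np.array([np.cos(y),np.sin(y),0]); Z=np.array([0,0,-1.]); X=np.cross(Y,Z)
    Rt=R.from_matrix(np.stack([X,Y,Z],1))
    print("shift mm",(R0.inv().apply(np.array(p)-o["eef_pos"])*1000).round(1),"turn",(R0.inv()*Rt).as_rotvec().round(3))
E
python3 - <<'E'
from h import *
m=bot.camera_model("wrist"); o=bot.get_obs()
T=np.array(m["cam_to_world"]); R0=R.from_quat(o["ee_rot"])
print(m["fx"],"cam in tool",R0.inv().apply(T[:3,3]-o["eef_pos"]),"look in tool",R0.inv().apply(-T[:3,2]))
rel([.50,-.139,.27],-20)
E
```

```text
369.68654232568474 cam in tool [ 0.06770297 -0.00036389 -0.16613927] look in tool [-2.67618003e-01  3.09807985e-04  9.63525043e-01]
shift mm [ 429.5 -333.7  -61.4] turn [ 0.     0.    -0.897]
```

Call:
move_arm(rows=[430,-334,-61,0,0,-0.9,-1,430,-334,-61,0,0,-0.9,-1,430,-334,-61,0,0,-0.9,-1,430,-334,-61,0,0,-0.9,-1,430,-334,-61,0,0,-0.9,-1,430,-334,-61,0,0,-0.9,-1,430,-334,-61,0,0,-0.9,-1,430,-334,-61,0,0,-0.9,-1,430,-334,-61,0,0,-0.9,-1,430,-334,-61,0,0,-0.9,-1])

```text
t: 1.95
eef_pos: [0.5022, -0.1344, 0.2702]
ee_rot: [0.816, 0.578, 0.001, 0.0]
contact_force: [-0.9, -0.2, -0.5]
gripper_width: 1.001
grip_force: 0.0
```

Call:
move_arm(rows=[0,0,0,0,0,0,-1,0,0,0,0,0,0,-1])

```text
t: 2.2
eef_pos: [0.4998, -0.14, 0.2695]
ee_rot: [0.819, 0.574, -0.0, 0.0]
contact_force: [0.3, 0.9, -0.6]
gripper_width: 0.998
grip_force: 0.0
```

Run:
```python
from h import *
o=bot.get_obs(); m=bot.camera_model("wrist"); im,D=bot.get_image("wrist")
print(o["eef_pos"],o["ee_rot"],o["joint_positions"].round(2))
cv2.imwrite("pics/w_hub.png",im[:,:,::-1]); np.savez("w_hub.npz",im=im,D=D,T=m["cam_to_world"])
for q in ["hub_mouth","hub"]:
    for r in bot.pinpoint("wrist",q)[:2]: print(q,r,px2w("wrist",r["uv"],z=.104 if q=="hub_mouth" else .07,M=m))
P=cloud("wrist",D,m); g=im.min(-1)
s=(P[...,2]>.097)&(P[...,2]<.112)&(np.hypot(P[...,0]-.51,P[...,1]+.139)<.035)
Q=P[s]; print("rim",len(Q),Q.mean(0),(Q.min(0)+Q.max(0))/2,np.ptp(Q,axis=0))
```

```text
[ 0.49981789 -0.13999555  0.26948236] [ 8.18952928e-01  5.73860632e-01 -2.56728034e-04  1.02994969e-04] [ 0.72  0.11 -0.57  1.62  0.06  1.43 -0.21]
hub_mouth {'uv': [330.3, 199.4], 'score': 0.96} [ 0.51193754 -0.13844303  0.104     ]
hub {'uv': [331.3, 196.4], 'score': 0.71} [ 0.51277452 -0.14232858  0.07      ]
rim 1041 [ 0.51212629 -0.13972811  0.10454485] [ 0.51216206 -0.14029527  0.10261357] [0.04314851 0.0435372  0.01108913]
```

View pics/w_hub.png

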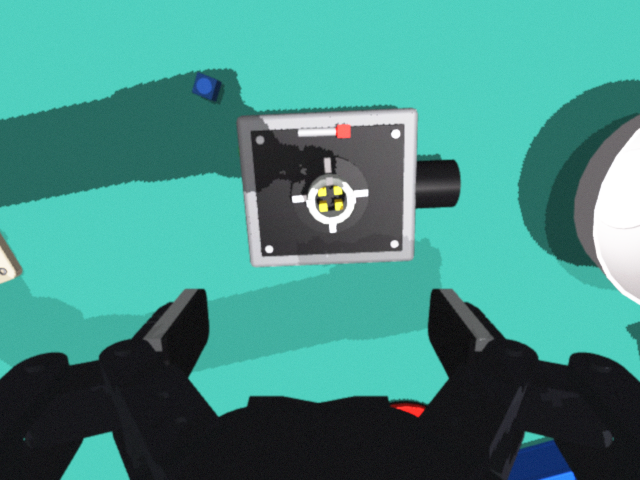

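The wrist picture shows the hub at (330,199), with flange marks at about (298,199), (361,193), (327,165) and (333,228). Next I compute its yaw from the marks and the way to a viewpoint over the wheel.

Run:
```python
from h import *
z=np.load("w_hub.npz"); im,D=z["im"],z["D"]; m=dict(bot.camera_model("wrist")); m["cam_to_world"]=z["T"]; P=cloud("wrist",D,m)
c=np.array([.5121,-.1398]); d=P[...,:2]-c; r=np.hypot(d[...,0],d[...,1]); a=np.arctan2(d[...,1],d[...,0])
s=(r>.024)&(r<.040)&(P[...,2]>.066)&(P[...,2]<.1)
for th in (80,100,130):
    k=s&(im.min(-1)>th); y=np.angle(np.exp(4j*a[k]).sum())/4
    print("marks",k.sum(),np.degrees(y),"z",np.median(P[k][:,2]))
    for j in range(4):
        q=k&(np.abs(np.angle(np.exp(1j*(a-y-j*np.pi/2))))<.4); print(j,q.sum(),P[q].mean(0).round(4))
rel([.57,.13,.25],-24)
```

```text
marks 1526 -19.41654680349895 z 0.07618689412110344
0 340 [ 0.5413 -0.1498  0.0763]
1 206 [ 0.5248 -0.1122  0.0764]
2 176 [ 0.4828 -0.1299  0.0765]
3 145 [ 0.5043 -0.1717  0.0763]
marks 909 -12.081988345152757 z 0.07627708799061544
0 263 [ 0.5424 -0.1442  0.0764]
1 115 [ 0.5212 -0.1105  0.0768]
2 121 [ 0.4823 -0.1328  0.0766]
3 77 [ 0.5034 -0.1717  0.0764]
marks 395 -14.461605565485357 z 0.07673154413693212
0 116 [ 0.5416 -0.1479  0.0768]
1 89 [ 0.5195 -0.1103  0.077 ]
2 114 [ 0.4824 -0.1325  0.0767]
3 63 [ 0.5033 -0.172   0.0765]
shift mm [277.2 -26.   19.5] turn [0.    0.    0.071]
```

Call:
move_arm(rows=[277,-26,20,0,0,0.07,-1,277,-26,20,0,0,0.07,-1,277,-26,20,0,0,0.07,-1,277,-26,20,0,0,0.07,-1,277,-26,20,0,0,0.07,-1,277,-26,20,0,0,0.07,-1,277,-26,20,0,0,0.07,-1,277,-26,20,0,0,0.07,-1])

```text
t: 3.35
eef_pos: [0.5701, 0.129, 0.2498]
ee_rot: [0.839, 0.545, -0.0, 0.0]
contact_force: [0.8, 0.4, -0.9]
gripper_width: 0.998
grip_force: 0.0
```

```bash
cat > whl.py <<'E'
from h import *
from scipy.optimize import minimize
def meas(tag,c0,dz=0):
    m=bot.camera_model("wrist"); im,D=bot.get_image("wrist"); P=cloud("wrist",D,m)
    cv2.imwrite(f"pics/{tag}.png",im[:,:,::-1])
    hsv=cv2.cvtColor(im,cv2.COLOR_RGB2HSV)
    org=(hsv[...,0]>7)&(hsv[...,0]<22)&(hsv[...,1]>190)&(D>0)&(np.hypot(P[...,0]-c0[0],P[...,1]-c0[1])<.065)
    Q=P[org]; k=Q[(Q[:,2]>.079+dz)&(Q[:,2]<.092+dz)]
    rc=cv2.minAreaRect((k[:,:2]*1000).astype(np.float32)); print("knob",len(k),k.mean(0),np.round(rc,2) if 0 else rc)
    c=np.array(rc[0])/1000
    p=Q[(Q[:,2]>.044+dz)&(Q[:,2]<.060+dz)]
    d=p[:,:2]-c; r=np.hypot(*d.T); s=(r>.03)&(r<.055); a=np.arctan2(d[s,1],d[s,0])
    y=np.angle(np.exp(4j*a).sum())/4
    print("yaw from paddles",np.degrees(y),"z paddles",np.median(p[s,2]),"r max",r[r<.06].max())
    e=[]
    for j in range(4):
        q=s.copy(); q[s]=np.abs(np.angle(np.exp(1j*(a-y-j*np.pi/2))))<.3
        e.append(p[q,:2].mean(0)); print(j,q.sum(),e[-1].round(4))
    e=np.array(e)
    print("centre from pairs",(e[0]+e[2])/2,(e[1]+e[3])/2,"yaws",[np.degrees(np.arctan2(*(e[i]-e[i+2])[::-1]))-90*i for i in (0,1)])
E
python3 - <<'E'
from whl import *
o=bot.get_obs();print(o["eef_pos"],o["ee_rot"])
meas("w_wheel",[.581,.13])
print(bot.pinpoint("wrist","wheel_knob")[:2],[px2w("wrist",r["uv"],z=.084) for r in bot.pinpoint("wrist","wheel_knob")[:1]])
E
```

```text
[0.57011407 0.12903864 0.24976193] [ 8.38558120e-01  5.44811943e-01 -7.17273306e-05  4.71137925e-04]
knob 287 [0.58399325 0.13409672 0.08434813] ((583.3822021484375, 129.8509063720703), (23.628938674926758, 23.930694580078125), 66.04595184326172)
yaw from paddles -23.148015021315814 z paddles 0.05204980082918648 r max 0.05081393238201209
0 33 [0.6203 0.1176]
1 51 [0.5956 0.1637]
2 45 [0.5465 0.1489]
3 26 [0.5632 0.092 ]
centre from pairs [0.58336786 0.13324143] [0.57942779 0.12784308] yaws [np.float64(-22.937680729038842), np.float64(-24.30930916329673)]
[{'uv': [41.1, 84.4], 'score': 0.91}, {'uv': [330.6, 200.6], 'score': 0.86}] [array([0.39938011, 0.31853239, 0.084     ])]
```

View pics/w_wheel.png

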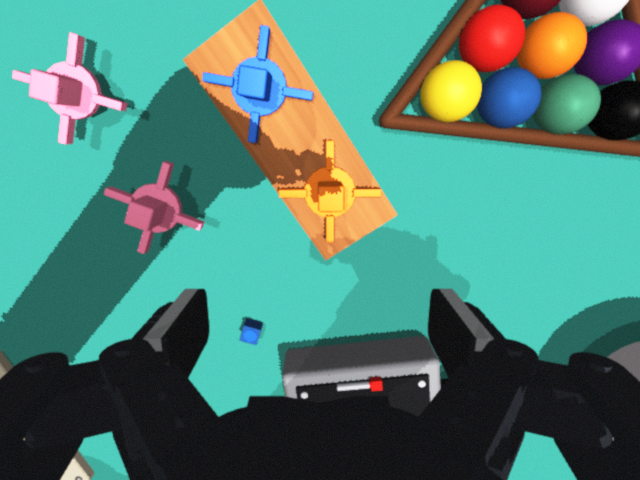

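The picture shows the orange wheel at (330,195), its paddles lined up with the image axes, and the blue wheel clear of the fingers. The knob rectangle fit gives 23.6 x 23.9 mm, against a true 24 x 24, so it is trustworthy.

Run:
```python
from h import *
rel([.5834,.1299,.0555],-24)
```

```text
shift mm [  5.6  12.1 194.3] turn [0.001 0.    0.001]
```

Call:
move_arm(rows=[5.5,12,50,0,0,0,-1,5.5,12,100,0,0,0,-1,5.5,12,140,0,0,0,-1,5.5,12,165,0,0,0,-1,5.5,12,185,0,0,0,-1,5.5,12,194,0,0,0,-1,5.5,12,194,0,0,0,-1])

```text
t: 4.38
eef_pos: [0.5832, 0.1309, 0.0557]
ee_rot: [0.838, 0.546, -0.0, 0.0]
contact_force: [0.2, -0.6, -0.8]
gripper_width: 1.001
grip_force: 0.0
```

Call:
move_arm(rows=[0,0,0,0,0,0,1,0,0,0,0,0,0,1,0,0,0,0,0,0,1,0,0,0,0,0,0,1,0,0,0,0,0,0,1,0,0,0,0,0,0,1,0,0,0,0,0,0,1,0,0,0,0,0,0,1])

```text
t: 5.38
eef_pos: [0.5835, 0.131, 0.0563]
ee_rot: [0.838, 0.546, 0.0, 0.0]
contact_force: [-1.2, -0.7, 6.5]
gripper_width: 0.256
grip_force: 59.1
```

Call:
move_arm(rows=[0,0,-5,0,0,0,1,0,0,-15,0,0,0,1,0,0,-30,0,0,0,1,0,0,-50,0,0,0,1,0,0,-80,0,0,0,1,0,0,-115,0,0,0,1,0,0,-140,0,0,0,1,0,0,-150,0,0,0,1,0,0,-150,0,0,0,1])

```text
t: 6.5
eef_pos: [0.5833, 0.1311, 0.2062]
ee_rot: [0.838, 0.546, 0.0, 0.0]
contact_force: [-0.4, -0.4, -2.1]
gripper_width: 0.251
grip_force: 59.0
```

Run:
```python
from whl import *
o=bot.get_obs();print(o["eef_pos"],o["ee_rot"],o["contact_force"],o["moment"])
meas("w_held",o["eef_pos"][:2],dz=o["eef_pos"][2]-.0563)
im,D=bot.get_image("side"); cv2.imwrite("pics/side2.png",cv2.resize(im[180:360,200:440,::-1],None,fx=3,fy=3))
rel([.5121,-.1400,.175],-14.6)
```

```text
[0.58325661 0.13107788 0.20618963] [8.37893467e-01 5.45833548e-01 4.38573342e-04 2.90117831e-04] [-0.43472079 -0.37473177 -2.12035693] [-0.04240926  0.02782835  0.00497292]
knob 2971 [0.58338371 0.13191461 0.23447177] ((583.0108642578125, 130.21347045898438), (24.727815628051758, 22.58458137512207), 67.26844024658203)
yaw from paddles -23.595418874662514 z paddles 0.20239607540222698 r max 0.05097450896477104
0 482 [0.6183 0.1171]
1 181 [0.597  0.1669]
2 786 [0.5467 0.1476]
3 433 [0.5665 0.0938]
centre from pairs [0.5825173  0.13235204] [0.58177324 0.13031339] yaws [np.float64(-23.15474392678908), np.float64(-22.649296154691783)]
shift mm [-276.1   44.9   29.9] turn [-0.001  0.001 -0.161]
```

View pics/w_held.png

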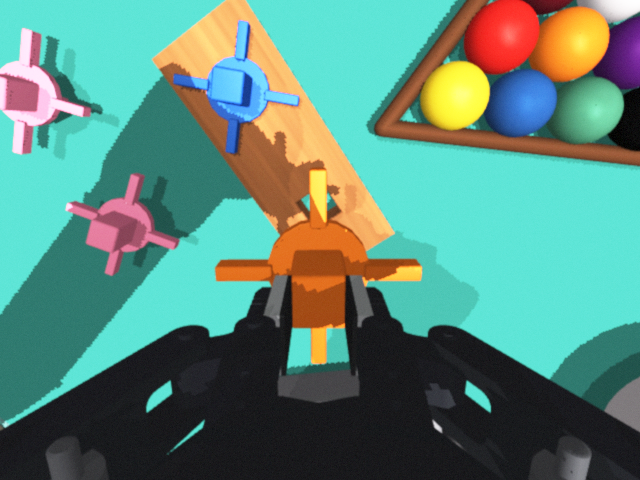

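The wheel is held square and level, and the orange hole of the stand is empty. The wheel's centre sits about 1 mm off the TCP in tool −x, so I allow for that and move over the hub.

Call:
move_arm(rows=[-60,10,0,0,0,-0.03,1,-120,20,0,0,0,-0.07,1,-180,29,0,0,0,-0.1,1,-230,37,0,0,0,-0.13,1,-260,42,5,0,0,-0.15,1,-275,45,15,0,0,-0.16,1,-275,45,25,0,0,-0.16,1,-275,45,30,0,0,-0.16,1,-275,45,30,0,0,-0.16,1])

```text
t: 7.72
eef_pos: [0.5133, -0.1371, 0.1751]
ee_rot: [0.791, 0.612, -0.0, -0.0]
contact_force: [-0.7, -0.4, 0.0]
gripper_width: 0.253
grip_force: 59.1
```

Run:
```python
from whl import *
o=bot.get_obs();print(o["eef_pos"],"yaw",np.degrees(2*np.arctan2(*o["ee_rot"][[1,0]]))-90,o["contact_force"],o["moment"])
meas("w_over",o["eef_pos"][:2],dz=o["eef_pos"][2]-.0563)
rel([.5123,-.1388,.160],-14.6)
im,D=bot.get_image("side"); cv2.imwrite("pics/side3.png",cv2.resize(im[130:290,240:450,::-1],None,fx=3,fy=3,interpolation=2))
```

```text
[ 0.51325571 -0.13708376  0.1751181 ] yaw -14.538999276764812 [-0.66395425 -0.37030672  0.01690573] [-0.00161884  0.05738341 -0.0037667 ]
knob 2905 [ 0.51327433 -0.13579653  0.20344422] ((512.958740234375, -137.6290283203125), (24.360319137573242, 23.279708862304688), 75.71642303466797)
yaw from paddles -14.084744584312709 z paddles 0.1713894957801665 r max 0.05062214819630085
0 333 [ 0.5511 -0.1442]
1 524 [ 0.5221 -0.0999]
2 806 [ 0.4745 -0.1267]
3 85 [ 0.5005 -0.179 ]
centre from pairs [ 0.51278576 -0.13548766] [ 0.51130355 -0.13945468] yaws [np.float64(-12.87582302157934), np.float64(-15.273968831057573)]
shift mm [-1.6 -0.8 15.6] turn [-0.    -0.     0.001]
```

View pics/side3.png

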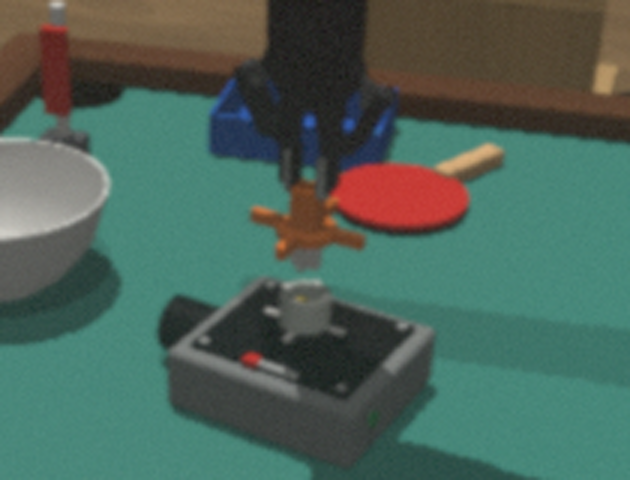

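The side picture shows the wheel directly over the hub, stem clear of the rim. I centre it by 2 mm and go down into the mouth, stopping above the teeth.

Call:
move_arm(rows=[-2,-0.5,0,0,0,0,1,-2,-0.5,10,0,0,0,1,-2,-0.5,18,0,0,0,1,-2,-0.5,23,0,0,0,1,-2,-0.5,26,0,0,0,1,-2,-0.5,29,0,0,0,1,-2,-0.5,32,0,0,0,1,-2,-0.5,34,0,0,0,1,-2,-0.5,34,0,0,0,1])

```text
t: 8.95
eef_pos: [0.512, -0.1405, 0.1415]
ee_rot: [0.792, 0.611, -0.0, -0.0]
contact_force: [0.6, 1.1, -1.3]
gripper_width: 0.253
grip_force: 59.0
```

Call:
move_arm(rows=[0,0,1.5,0,0,0,1,0,0,3,0,0,0,1,0,0,4,0,0,0,1,0,0,5,0,0,0,1,0,0,6,0,0,0,1,0,0,6,0,0,0,1])

```text
t: 9.7
eef_pos: [0.5121, -0.1405, 0.1355]
ee_rot: [0.792, 0.611, -0.0, -0.0]
contact_force: [-0.1, 0.8, -0.9]
gripper_width: 0.254
grip_force: 59.1
```

No force with the stem 2.7 mm below the tooth tops, so it has probably meshed. I continue gently.

Call:
move_arm(rows=[0,0,1,0,0,0,1,0,0,2,0,0,0,1,0,0,3,0,0,0,1,0,0,4,0,0,0,1,0,0,5,0,0,0,1,0,0,5,0,0,0,1])

```text
t: 10.45
eef_pos: [0.5121, -0.1405, 0.1305]
ee_rot: [0.792, 0.611, -0.0, -0.0]
contact_force: [0.1, 1.2, -1.7]
gripper_width: 0.253
grip_force: 59.0
```

Call:
move_arm(rows=[0,0,1.5,0,0,0,1,0,0,3,0,0,0,1,0,0,4.5,0,0,0,1,0,0,6,0,0,0,1,0,0,7,0,0,0,1,0,0,8,0,0,0,1,0,0,9,0,0,0,1,0,0,9,0,0,0,1])

```text
t: 11.45
eef_pos: [0.5121, -0.1405, 0.1215]
ee_rot: [0.792, 0.611, -0.0, -0.0]
contact_force: [0.6, 0.9, -2.2]
gripper_width: 0.25
grip_force: 59.0
```

Call:
move_arm(rows=[0,0,1,0,0,0,1,0,0,1.5,0,0,0,1,0,0,2,0,0,0,1,0,0,2.5,0,0,0,1,0,0,3,0,0,0,1,0,0,3,0,0,0,1])

```text
t: 12.2
eef_pos: [0.5124, -0.1406, 0.1191]
ee_rot: [0.792, 0.611, 0.0, 0.0]
contact_force: [-2.0, 1.4, 5.0]
gripper_width: 0.253
grip_force: 59.9
```

On the rim now, with the spring beginning to give. Pressing on.

Call:
move_arm(rows=[0,0,1,0,0,0,1,0,0,2,0,0,0,1,0,0,3,0,0,0,1,0,0,4,0,0,0,1,0,0,5,0,0,0,1,0,0,5,0,0,0,1])

```text
t: 12.95
eef_pos: [0.5128, -0.1406, 0.115]
ee_rot: [0.792, 0.611, 0.0, 0.001]
contact_force: [-3.4, 2.1, 12.8]
gripper_width: 0.253
grip_force: 60.8
```

Call:
move_arm(rows=[0,0,0.5,0,0,0,1,0,0,1,0,0,0,1,0,0,1.5,0,0,0,1,0,0,1.5,0,0,0,1])

```text
t: 13.45
eef_pos: [0.5134, -0.1406, 0.1148]
ee_rot: [0.792, 0.611, 0.001, 0.001]
contact_force: [-6.0, 3.0, 24.9]
gripper_width: 0.252
grip_force: 62.1
```

The force jumped to 25 N with no further travel, which is the bottom stop. One picture to check seating and heights.

Run:
```python
from whl import *
o=bot.get_obs();print(o["eef_pos"],o["contact_force"],o["grip_force"],"tool z",R.from_quat(o["ee_rot"]).as_matrix()[:,2].round(4))
meas("w_end",o["eef_pos"][:2],dz=.058)
im,D=bot.get_image("side"); P=cloud("side",D); 
a=cv2.imread("pics/w_end.png"); b=cv2.resize(im[150:270,270:410,::-1],None,fx=4,fy=4,interpolation=2)[:480]
cv2.imwrite("pics/end.png",cv2.resize(np.hstack([a[:,60:580],b]),(800,int(480*800/(520+b.shape[1])))))
```

```text
[ 0.51343503 -0.14063835  0.11480114] [-6.00841132  3.0286833  24.86567862] 62.082720961770974 tool z [ 0.0028 -0.0015 -1.    ]
knob 2895 [ 0.51326835 -0.13893859  0.14323028] ((512.6016845703125, -141.0911865234375), (24.651765823364258, 23.133365631103516), 73.81841278076172)
yaw from paddles -14.3177966998112 z paddles 0.11151634062605154 r max 0.05112652272160564
0 317 [ 0.5508 -0.1474]
1 507 [ 0.5217 -0.1044]
2 884 [ 0.4739 -0.1298]
3 17 [ 0.5055 -0.1726]
centre from pairs [ 0.5123509  -0.13855888] [ 0.51363223 -0.13852378] yaws [np.float64(-12.870923214702563), np.float64(-13.330334827321181)]
```

View pics/end.png

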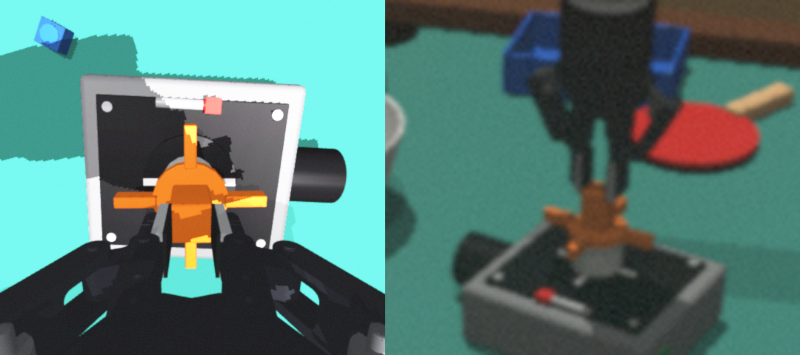

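The paddles stand over the white marks and the disc sits on the rim. I relieve the small side load and push slightly more, to confirm that this is the stop and not wedging.

Call:
move_arm(rows=[0,-0.5,0.3,0,0,0,1,0,-1,0.6,0,0,0,1,0,-1,0.9,0,0,0,1,0,-1,0.9,0,0,0,1,0,-1,0.9,0,0,0,1])

```text
t: 14.18
eef_pos: [0.5133, -0.1405, 0.1147]
ee_rot: [0.792, 0.611, 0.001, 0.002]
contact_force: [-5.5, 2.2, 29.0]
gripper_width: 0.253
grip_force: 62.6
```

```bash
python3 -c "
from h import *
o=bot.get_obs();print(o['eef_pos'],o['contact_force'],o['t']);print(bot.sign_off())"
```

```text
[ 0.51328185 -0.14054008  0.1147051 ] [-5.49309281  2.19120434 28.95951484] 14.175
the job is handed in; nothing more can be done
None
```

The orange wheel is meshed in the feeder's hub, fully home and pressed to what reads as the bottom stop. It is still gripped and held down with about 29 N, and I handed the job in at 14.2 s with nothing else touched.

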